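# Take the formed bracket out of the hinged forming die

## Task

Find which of the two die cavities holds the formed U-bracket (the other holds only a flat filler plate), ease that cavity's knock-out lever down to its stop, without forcing it, so that the bracket is pushed up, then draw the bracket straight out of the die, keeping clear of the opened upper half that leans over it. Set it down, without dropping it, on its base in the shallow tray, open side up and lengthwise along the tray. Leave the other lever, the filler plate and the things lying about alone.

Things in the scene. Friction and masses are not known exactly. Their poses are not given: they have to be found in the camera images.
- die: Fixed steel forming die on a wedge stand, foot 170 x 240 mm. Origin on the bench below the middle of the bed; x level, away from the robot, y left, z up. The steel bed (162 mm up the slope, 200 wide, 42 thick) rises towards +x at 0.47 rad (27 deg). The middle of its face, between the two cavities, is 105 mm above the origin; the face reaches 72 mm downhill and 90 mm uphill of that.
- cavity_left (a point): Centre of the mouth of the left (+y) cavity in the bed's face: a pocket 104 mm up the slope, 60 mm across, 30 mm deep, with a knock-out pad in its floor. Axes tilted with the bed: x up the slope, y left across it, z square out of the face (the way to draw a part out: 27 deg from vertical, leaning to the robot's side).
- cavity_right (a point): The same for the right (-y) cavity, 95 mm from the other, same axes.
- upper: The die's opened upper half, fixed: a steel plate 200 mm wide standing square to the bed at its uphill end, so that it leans over the cavities. Origin: middle of the bed's face between the cavities; x up the slope, y left, z out of the face. In these axes the plate spans x 90 to 114, z 4 to 189 mm; two punches on it reach down to x = 79 mm at z 70 to 160 mm.
- lever_left (a joint): Knock-out lever of the left cavity, sticking out of the die's front towards the robot like a pedal. 0 = up (rest), grows as its paddle is pressed down, stop at 0.5 rad. It lifts the pad in its cavity by 40 mm per rad (20 mm at the stop). Stiff (4 to 6 N at the paddle); stays where it is left.
- lever_right (a joint): The same for the right cavity.
- paddle_left (a point): Middle of the top of the left lever's black paddle (36 mm long, 44 wide, 12 thick), pressed down with the fingers; the pivot is about 97 mm from it towards +x of the die, 55 mm above the bench. It goes from about 76 to 31 mm above the bench over the full stroke. Moves with the lever.
- paddle_right (a point): The same for the right lever.
- bracket: Formed plain steel U-channel, 100 mm long (its x), 56 wide over its two flanges (its y), 30 high, 3 thick, 0.25 kg, two dark 16 mm round holes in its base. At the start in one of the cavities, open side out, flange tops flush with the bed's face, axes along the cavity's. Origin: centre of the underside of its base; z towards its open side.
- filler: Flat plain steel filler plate 100 x 56 x 5 mm lying on the floor of the other cavity. Origin: centre of its underside.
- tray: Shallow open plastic tray fixed on the bench, 210 mm long (its x), 180 mm wide (its y), 30 mm high, walls and floor 5 mm. Origin: centre of its underside on the bench; z up.
- flask: Bystander: black drinking flask, 68 mm across, 170 mm high, standing. Origin: centre of its underside.
- driver: Bystander: screwdriver 200 mm long lying on the bench.
- tape: Bystander: roll of tape lying flat, 90 mm across, 24 mm high. Origin: centre of its underside.
There are look-alikes about, which are no part of the job. Of the things like the bracket, leave any that is green, red or turquoise; of the rest the larger one is meant.

How it is judged:
On the way, in this order (a step that is already met when the one before it is completed fails the run):
1. the lever of the bracket's cavity is down at its stop (at least 0.42 rad) with the bracket still in that cavity, pushed up (((horizontal distance between bracket and cavity_left below 0.04 m and value of joint lever_left above 0.42 rad and z of bracket in the frame of cavity_left above -0.018 m) or (horizontal distance between bracket and cavity_right below 0.04 m and value of joint lever_right above 0.42 rad and z of bracket in the frame of cavity_right above -0.018 m))), for 0.1 s.
2. the bracket, held in the fingers, is drawn clear of the die (its base over 15 mm out of the bed's face) (z of bracket in the frame of upper above 0.015 m and contact force between the fingers and bracket above 1 N), for 0.1 s.
At the end, for the whole second after the job is handed in: The bracket rests on the tray floor inside its walls (origin under 10 mm above the tray underside), open side up (within 0.1 rad), along the tray's length within 0.3 rad; the filler plate lies in its cavity (36 mm or less from the mouth centre) with that lever up (under 0.1 rad) (z of bracket in the frame of tray between 0 and 0.01 m and x of bracket in the frame of tray between -0.056 and 0.056 m and y of bracket in the frame of tray between -0.063 and 0.063 m and angle between bracket's own z axis and vertical below 0.1 rad and angle between the x axis of bracket and the x axis of tray, either way round below 0.3 rad and linear speed of bracket below 0.02 m/s and (distance between filler and cavity_left above 0.05 m or (distance between filler and cavity_left below 0.036 m and value of joint lever_left below 0.1 rad)) and (distance between filler and cavity_right above 0.05 m or (distance between filler and cavity_right below 0.036 m and value of joint lever_right below 0.1 rad))); the robot touches nothing.
It fails at once if the lever of the filler plate's cavity is pressed (over 0.12 rad), or the plate moved by more than 15 mm (distance of filler from where it was at the start of the episode above 0.015 m or (horizontal distance between filler and cavity_left below 0.04 m and value of joint lever_left above 0.12 rad) or (horizontal distance between filler and cavity_right below 0.04 m and value of joint lever_right above 0.12 rad)).
It fails at once if the opened upper half is knocked (over 5 N) (contact force between upper and anything else above 5 N).
It fails at once if the levers or the die are forced (over 80 N from the fingers) (contact force between the fingers and die above 80 N).
It fails at once if the bracket is dropped (moves at over 0.6 m/s with no finger on it) (linear speed of bracket above 0.6 m/s and contact force between the fingers and bracket below 0.05 N).
It fails at once if a bystander (flask, screwdriver, tape) is moved by more than 20 mm (distance of any of flask, driver, tape from where it was at the start of the episode above 0.02 m).
It also fails if it takes over 58 s, if anything falls off the work surface, if the arm or the gripper's body presses on something with over 40 N, if the wrist force passes 120 N, or if a joint passes its speed limit or range.

## Robot

A 6-joint arm with a two-finger parallel gripper is mounted at the origin on the work surface. World frame = base frame: x ahead of the robot, y to its left, z up, the work surface at z = 0. Lengths are in m, angles in rad, forces in N, time in s.
With the tool pointing down it reaches from about 0.325 to 0.9 m from the base axis. Payload 6.1 kg.
Tool frame: the origin (TCP) lies midway between the tips of the shut fingers; the grasp point (between the pads) lies 19 mm behind it; z points along the fingers, y is the line along which they close (so a half turn about z gives the same grasp; the last joint's range is limited). The gripper opens to 85 mm and grips with 20 to 120 N. Pads are 22 mm wide; open, the fingers measure 114 mm over their backs; the gripper's body (76 mm by 85 mm) begins 54 mm behind the grasp point. The pads swing forward as they close: fully open they stand 13 mm farther back than shut.
Start: joints at [1.171, 0.22, 1.526, -0, 1.395, -0.126], TCP at [0.169, 0.602, 0.231] pointing down, gripper open.
Joint ranges: [-2.98, 2.98], [-0.91, 2.08], [0.09, 2.57], [-1.24, 4.39], [0.2, 2.65], [-2.68, 2.68]. Speed limits (rad/s): [2.57, 2.57, 3.01, 3.14, 3.14, 3.14].

## Interface

Orientations are given as [roll, pitch, yaw] about the fixed x, y, z axes, in that order (R = Rz(yaw) Ry(pitch) Rx(roll)).
In Python, from plant import movep, move_l, set_joints, gripper_to, hold, inverse_kinematics, observe, get_image, get_calibration, Unreachable, job_done gives the robot as it stands. Calls block until the motion is done:
- movep(position, orientation): joint-space move of the TCP to a pose.
- move_l(position, feed=0.15, rotation=None, max_force=None): straight line of the TCP; rotation=None keeps the orientation; feed is the mean speed in m/s. With max_force (N) it stops when the force on the tool has changed by that much, and returns True; else False.
- set_joints(angles): joint-space move.
- gripper_to(opening, f_grip=None): finger opening in m; f_grip is the grip in N (None keeps the last); returns when the fingers have stopped.
- hold(seconds).
- inverse_kinematics(position, orientation): joint angles nearest the present ones, or None.
- observe(): the state.
- get_image(name): name is "scene" or "top"; returns (picture, depth): 384x512x3 uint8, red, green, blue; 384x512 float32, m along the optical axis (not along the pixel's ray), 0 where there is no reading.
- get_calibration(name): a dict with "intrinsics" (3x3 intrinsics, pixels), "dist_coeffs" ([k1, k2, p1, p2, k3] as OpenCV has them; the pictures are not rectified), "world_from_camera" (4x4, takes a point from camera to world coordinates). Camera axes: x right, y down, z forward; pixel columns grow to the right and rows downward; lengths in m; the calibration is good to about 2 mm. A picture is of the moment at which its call begins. get_calibration takes no time and is no camera call.
A pose or a line that the arm cannot do raises Unreachable and nothing moves.
- job_done(): hands the job in; it is judged then, once.
The state is a dict: "time_s": time; "q": joint angles; "joint_velocities": joint speeds; "joint_torque": joint torques, N m; "eef_pos": TCP position; "tcp_rot": TCP orientation; "ft_force": force on the tool from outside, world axes, zero at the start; "torque": the same for the moment, N m; "opening": finger opening in m; "grasp_force": force on a finger pad.
Only numpy, scipy, OpenCV 4.12 (cv2) and the standard library are available. Lean on these libraries where they do the work, as an engineer would, in place of code of your own. Each camera call takes 0.05 s, during which the arm holds its last target. There are 200 camera calls.

## Working session

There is one attempt and no reset: what is moved stays moved. The work goes in short steps, each a Python script; the robot and the scene stay as the last script left them, time stands still between calls to the robot, and variables do not carry over. Pictures are saved under pics/ and viewed, at most 10 in all, crops included, and the job is handed in when it is done.

```bash
mkdir -p pics; ls; python3 - <<'E'
from plant import *
import cv2,numpy as np
for n in("scene","top"):
    im,d=get_image(n); np.savez(f"{n}0.npz",im=im,d=d)
    cv2.imwrite(f"pics/{n}0.png",cv2.resize(im[...,::-1],(800,600)))
    c=get_calibration(n); print(n,{k:np.round(v,3).tolist() for k,v in c.items()}, (d>0).mean())
o=observe();print(o['time_s'],o['eef_pos'],o['tcp_rot'])
E
```

```text
pics
scene {'intrinsics': [[459.608, 0.0, 254.512], [0.0, 459.608, 183.611], [0.0, 0.0, 1.0]], 'dist_coeffs': [-0.154, 0.0, 0.0, 0.0, 0.0], 'world_from_camera': [[-1.0, -0.009, 0.008, 0.549], [-0.012, 0.755, -0.655, 0.867], [0.0, -0.655, -0.755, 1.015], [0.0, 0.0, 0.0, 1.0]]} 0.9958292643229166
top {'intrinsics': [[379.537, 0.0, 250.562], [0.0, 379.537, 193.7], [0.0, 0.0, 1.0]], 'dist_coeffs': [0.017, 0.0, 0.0, 0.0, 0.0], 'world_from_camera': [[-0.006, -0.985, 0.17, 0.368], [-1.0, 0.005, -0.007, 0.068], [0.006, -0.17, -0.985, 1.264], [0.0, 0.0, 0.0, 1.0]]} 0.99591064453125
0.1 [0.16874244 0.60120933 0.23029947] [-3.13983915e+00 -2.25644336e-04  2.86783435e+00]
```

View pics/scene0.png

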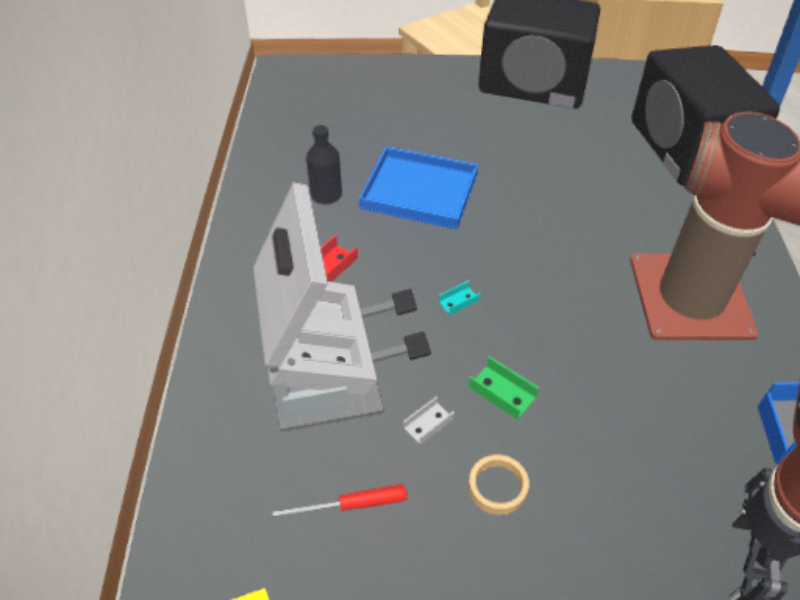

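View pics/top0.png

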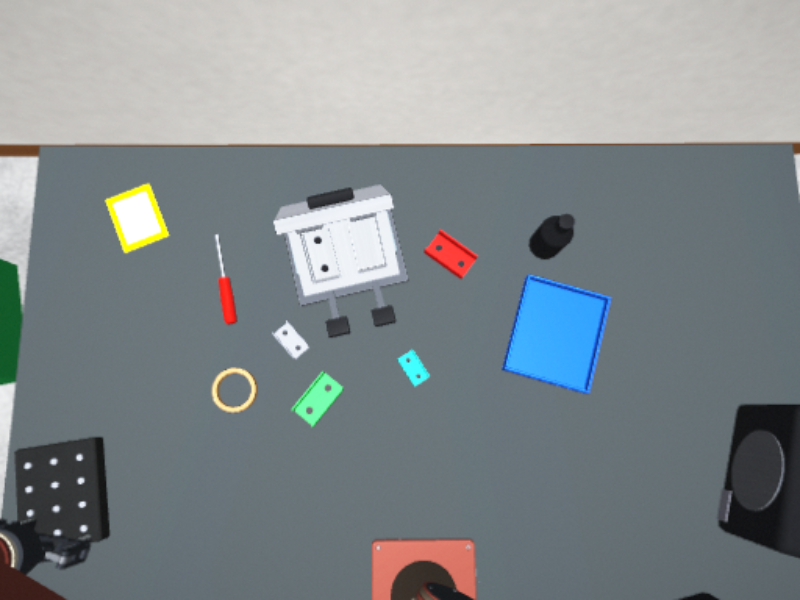

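The formed bracket, with its two dark holes, is in the left cavity: holes at about (318,240) and (324,268) in the 800-px top view. The left paddle is at about (338,326), the right paddle at (383,316), and the tray centre at about (557,334). The flask, at (550,236), stands just beyond the tray.

```bash
cat > h.py <<'E'
import numpy as np,cv2
from plant import *
def cloud(n,d):
    c=get_calibration(n);K=np.array(c["intrinsics"]);T=np.array(c["world_from_camera"])
    v,u=np.mgrid[:384,:512];p=np.stack([u,v],-1).reshape(-1,1,2).astype(float)
    r=cv2.undistortPoints(p,K,np.array(c["dist_coeffs"])).reshape(384,512,2)
    P=np.dstack([r*d[...,None],d]);return P@T[:3,:3].T+T[:3,3]
def ray(n,uv):
    c=get_calibration(n);T=np.array(c["world_from_camera"])
    r=cv2.undistortPoints(np.array(uv,float).reshape(-1,1,2),np.array(c["intrinsics"]),np.array(c["dist_coeffs"])).reshape(-1,2)
    return T[:3,3],np.c_[r,np.ones(len(r))]@T[:3,:3].T
def onplane(n,uv,nrm,off):
    o,r=ray(n,uv);return o+r*((off-o@nrm)/(r@nrm))[:,None]
E
python3 - <<'E'
from h import *
np.set_printoptions(precision=4,suppress=True)
Z=np.array([0,0,1.])
S={n:np.load(n+"0.npz") for n in("top","scene")}
C={n:cloud(n,S[n]["d"]) for n in S}
for n in S:
    im,P=S[n]["im"],C[n]; hsv=cv2.cvtColor(im,cv2.COLOR_RGB2HSV)
    # bench height check
    print(n,"benchz",np.median(P[...,2][250:260,300:310]))
    b=(cv2.inRange(hsv,(100,120,60),(125,255,255))>0)&(P[...,2]<.06)
    k,l,st,ce=cv2.connectedComponentsWithStats(b.astype(np.uint8))
    i=1+np.argmax(st[1:,4]); m=(l==i).astype(np.uint8)
    ct=max(cv2.findContours(m,0,1)[0],key=cv2.contourArea)[:,0]
    w=onplane(n,ct,Z,.03)[:,:2].astype(np.float32)
    r=cv2.minAreaRect(w);print("tray rim",r, "cloud z",np.percentile(P[l==i][:,2],[5,50,98]))
    dark=(hsv[...,2]<70)&(P[...,0]>.4)&(P[...,0]<.8)&(np.abs(P[...,1]-.15)<.25)&(P[...,2]<.1)
    k,l,st,ce=cv2.connectedComponentsWithStats(dark.astype(np.uint8))
    for i in range(1,k):
        if st[i,4]>12:print("dark",ce[i],st[i,4],np.median(P[l==i],0),np.ptp(P[l==i],0))
    # face plane
    q=(P[...,0]>.45)&(P[...,0]<.85)&(P[...,1]>-.02)&(P[...,1]<.35)&(P[...,2]>.06)&(P[...,2]<.16)
    X=P[q];rng=np.random.default_rng(0);best=0
    for _ in range(3000):
        a=X[rng.integers(len(X),size=3)];v=np.cross(a[1]-a[0],a[2]-a[0]);v/=np.linalg.norm(v)+1e-12;v*=np.sign(v[2])
        if abs(np.arccos(v[2])-.47)>.08:continue
        inl=np.abs((X-a[0])@v)<.002
        if inl.sum()>best:best=inl.sum();I=inl
    A=X[I];c=A.mean(0);v=np.linalg.svd(A-c,full_matrices=False)[2][2];v*=np.sign(v[2])
    print("face",best,v,v@c,"tilt",np.arccos(v[2]),"yaw",np.arctan2(-v[1],-v[0]))
    yd=np.cross(v,[-v[0],-v[1],0]);yd/=np.linalg.norm(yd);xd=np.cross(yd,v)
    print("ext x",np.percentile(A@xd,[.5,1,99,99.5]),"y",np.percentile(A@yd,[.5,1,99,99.5]))
E
```

```text
top benchz 0.00041211259305307113
tray rim ((0.517001748085022, -0.2865031063556671), (0.18653272092342377, 0.21399208903312683), 73.5753402709961) cloud z [0.0006 0.0055 0.0316]
dark [244.9776 201.903 ] 134 [0.5472 0.0772 0.0757] [0.0391 0.0451 0.0837]
dark [215.6198 208.686 ] 121 [0.5283 0.1688 0.0759] [0.0391 0.0443 0.0849]
face 858 [-0.438  -0.1081  0.8924] -0.21947910691794073 tilt 0.4680856564144653 yaw 0.24190386675590403
ext x [0.5738 0.5754 0.7267 0.7275] y [-0.1102 -0.1098  0.0874  0.0882]
scene benchz -0.0020086393278253567
tray rim ((0.5190839767456055, -0.2698878049850464), (0.20868182182312012, 0.21525056660175323), 73.57706451416016) cloud z [-0.001   0.0042  0.0282]
dark [260.35 198.65] 20 [0.5422 0.0984 0.0681] [0.0317 0.0084 0.0108]
dark [267.9565 227.3913] 23 [0.5229 0.1915 0.0692] [0.0303 0.0091 0.0112]
face 1220 [-0.4353 -0.1048  0.8942] -0.21863927714386364 tilt 0.4642240757841192 yaw 0.23618423088023027
ext x [0.5722 0.5754 0.752  0.7573] y [-0.1052 -0.1033  0.0952  0.0956]
```

```bash
python3 - <<'E'
import numpy as np,cv2
a=np.load("top0.npz")["im"][105:220,165:275,::-1];b=np.load("scene0.npz")["im"][110:285,150:290,::-1]
a=cv2.resize(a,None,fx=4,fy=4);b=cv2.resize(b,None,fx=2.6,fy=2.6)
o=np.zeros((max(a.shape[0],b.shape[0]),a.shape[1]+b.shape[1],3),np.uint8)
o[:a.shape[0],:a.shape[1]]=a;o[:b.shape[0],a.shape[1]:]=b;print(o.shape,a.shape)
o=o[:600,:800] if o.shape[1]>800 else o
cv2.imwrite("pics/crop.png",o)
E
```

```text
(460, 804, 3) (460, 440, 3)
```

View pics/crop.png

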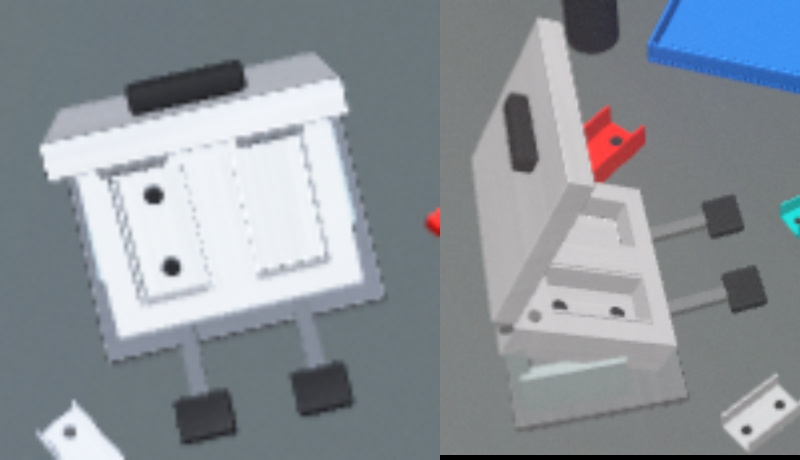

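The crops confirm it. The left pocket shows two dark holes, at (153,195) and (172,267) in the left crop, and the right pocket holds a plain plate. The small white bracket on the bench is a look-alike. The two paddles measure 93.5 mm apart at a height of 76 mm, as specified. The tray rim measures 214 x 187 mm.

```bash
python3 - <<'E'
from h import *
from scipy.spatial.transform import Rotation as Ro
import json
np.set_printoptions(precision=4,suppress=True)
v0=np.array([-.438,-.1081,.8924]);o0=-.21948
v1=np.array([-.4353,-.1048,.8942]);o1=-.21864
H={}
for n,(u,v),(r0,r1,c0,c1),nv,off in(("top",(0,0),(145,180,195,216),v0,o0),("scene",(0,0),(222,236,187,225),v1,o1)):
    im=np.load(n+"0.npz")["im"];g=cv2.cvtColor(im,cv2.COLOR_RGB2GRAY)[r0:r1,c0:c1].astype(float)
    m=(g<130).astype(np.uint8);k,l,st,ce=cv2.connectedComponentsWithStats(m)
    uv=[]
    for i in range(1,k):
        if 3<st[i,4]<60:
            w=np.where(l==i,180-g,0);yy,xx=np.mgrid[:g.shape[0],:g.shape[1]]
            uv.append([(w*xx).sum()/w.sum()+c0,(w*yy).sum()/w.sum()+r0]);print(n,uv[-1],st[i,4])
    H[n]=onplane(n,uv,nv,off-.027);print(H[n])
t=H["top"];t=t[np.argsort(t[:,0])]
d=t[-1]-t[0];print("hole dist",np.linalg.norm(d),"yaw",np.arctan2(d[1],d[0]),"paddle yaw",np.arctan2(.0189,.0916))
for yaw in(.2,.22,.24):
    R=Ro.from_euler("zy",[yaw,0]).as_matrix()@Ro.from_euler("y",-.47).as_matrix()
    P=cloud("top",np.load("top0.npz")["d"]);X=P.reshape(-1,3);
    mid=t.mean(0);b=(X-mid)@R
    f=(np.abs(b[:,2]-.027)<.003)&(np.abs(b[:,0])<.12)&(b[:,1]<.08)&(b[:,1]>-.18)
    print(yaw,"face z",np.median(b[f,2]),"x",np.percentile(b[f,0],[1,99]),"y",np.percentile(b[f,1],[1,99]),"bracket org",mid-R[:,2]*.003)
    c=mid+R@[0,-.0475,.027];pl=np.array([.5283,.1688,.0759]);rel=(pl-c)@Ro.from_euler("z",yaw).as_matrix();print("face centre",c,"left paddle in die",rel,"bedN",R[:,2])
E
python3 - <<'E'
from h import *
movep([.528,.169,.2],[np.pi,0,.21]); gripper_to(0)
o=observe();print(o['time_s'],o['eef_pos'],o['tcp_rot'],o['q'])
E
```

```text
top [np.float64(202.9796875), np.float64(153.54739583333333)] 16
top [np.float64(207.51091954022988), np.float64(171.36091954022987)] 14
[[0.7013 0.2103 0.0935]
 [0.6494 0.198  0.0665]]
scene [np.float64(195.5494011976048), np.float64(226.91541916167665)] 15
scene [np.float64(217.83078101071976), np.float64(229.40045941807045)] 14
[[0.7022 0.2089 0.0916]
 [0.6495 0.1964 0.0645]]
hole dist 0.059757778483234214 yaw 0.23115949672775563 paddle yaw 0.20347642429853496
0.2 face z 0.0268027204610331 x [-0.0903  0.0642] y [-0.1462  0.0507] bracket org [0.6767 0.2044 0.0773]
face centre [0.6728 0.1552 0.1041] left paddle in die [-0.139   0.0421 -0.0282] bedN [-0.4439 -0.09    0.8916]
0.22 face z 0.02694487637074288 x [-0.0896  0.0628] y [-0.1463  0.0507] bracket org [0.6767 0.2044 0.0773]
face centre [0.6738 0.1551 0.1041] left paddle in die [-0.139   0.0451 -0.0282] bedN [-0.442  -0.0988  0.8916]
0.24 face z 0.02723246402808198 x [-0.0895  0.0621] y [-0.1462  0.0511] bracket org [0.6767 0.2045 0.0773]
face centre [0.6748 0.1551 0.1041] left paddle in die [-0.139   0.0481 -0.0282] bedN [-0.4399 -0.1077  0.8916]
2.8917 [0.52798666 0.1689705  0.19996618] [3.14157530e+00 8.52501818e-05 2.09992932e-01] [ 1.67477926e-01  7.67795972e-02  1.74661989e+00 -2.16426155e-05
  1.31827760e+00  1.52828673e+00]
```

Everything agrees: the holes are 60 mm apart, the face centre is at 0.104 m and yaw is about 0.23. I'll press the left lever now.

```bash
python3 - <<'E'
from h import *
from scipy.spatial.transform import Rotation as Ro
np.set_printoptions(precision=4,suppress=True)
R=(Ro.from_euler("z",.23)*Ro.from_euler("y",-.47)).as_matrix();m=np.array([.6767,.2044,.0773])+R[:,2]*.003
b=(cloud("top",np.load("top0.npz")["d"]).reshape(-1,3)-m)@R
f=(np.abs(b[:,2]-.027)<.003)&(b[:,1]<.05)&(b[:,1]>-.145)
print("hist",np.histogram(b[f,0],np.arange(-.1,.1,.008)))
print(observe()['ft_force'])
move_l([.528,.169,.088],feed=.15)
s=move_l([.528,.169,.027],feed=.03,max_force=20)
o=observe();print(s,o['time_s'],o['eef_pos'],o['ft_force'])
E
```

```text
hist (array([  6,  17,   7,  21, 121, 118,  87,  54,  47,  50,  49,  55,  54,
        54,  53,  49,  54,  55,  52,  79,  29,   0,   0,   0]), array([-0.1  , -0.092, -0.084, -0.076, -0.068, -0.06 , -0.052, -0.044,
       -0.036, -0.028, -0.02 , -0.012, -0.004,  0.004,  0.012,  0.02 ,
        0.028,  0.036,  0.044,  0.052,  0.06 ,  0.068,  0.076,  0.084,
        0.092]))
[0.8434 0.3003 0.109 ]
True 5.7583 [0.5291 0.1692 0.0296] [-3.3979 -1.1851  7.7635]
```

```bash
python3 - <<'E'
from h import *
from scipy.spatial.transform import Rotation as Ro
np.set_printoptions(precision=4,suppress=True)
move_l([.50,.16,.3],feed=.2); gripper_to(.085)
movep([.42,.0,.4],[np.pi,0,.2])
im,d=get_image("top");im2,d2=get_image("scene")
R=(Ro.from_euler("z",.23)*Ro.from_euler("y",-.47)).as_matrix();org=np.array([.6767,.2044,.0773])
for n,I,D in(("top",im,d),("scene",im2,d2)):
    P=cloud(n,D);X=P.reshape(-1,3);b=(X-org)@R
    base=(np.abs(b[:,0])<.012)&(np.abs(b[:,1])<.02);print(n,"base z",np.percentile(b[base,2],[10,50,90]))
    fl=(b[:,2]>.042)&(b[:,2]<.06)&(np.abs(b[:,0])<.08)&(np.abs(b[:,1])<.045)
    print("flange",fl.sum(),np.percentile(b[fl],[3,50,97],axis=0))
    h=(cv2.cvtColor(I,cv2.COLOR_RGB2GRAY)<90).ravel()&(X[:,2]<.1)&(X[:,0]<.58)&(X[:,0]>.46)&(X[:,1]>.05)&(X[:,1]<.25)
    for s in(1,0):
        q=h&((X[:,1]>.125)==bool(s));print("paddle",q.sum(),np.median(X[q],0))
a=cv2.resize(im[105:220,165:275,::-1],None,fx=3.5,fy=3.5);b=cv2.resize(im2[150:285,150:290,::-1],None,fx=2.9,fy=2.9)
o=np.zeros((410,a.shape[1]+b.shape[1],3),np.uint8);o[:a.shape[0],:a.shape[1]]=a[:410];o[:b.shape[0],a.shape[1]:]=b[:410]
cv2.imwrite("pics/c2.png",o[:,:800]);print(observe()['time_s'])
n=R[:,2];M=np.c_[np.cross(R[:,1],-n),R[:,1],-n]
for sg in(1,-1):
    e=Ro.from_matrix(M@np.diag([sg,sg,1])).as_euler("xyz")
    for k in(-.003,.12,.16):
        p=org+R@[-.008,0,.03+k];print(sg,k,p,e,inverse_kinematics(p,e))
E
```

```text
top base z [0.0202 0.0232 0.026 ]
flange 73 [[-0.0456 -0.0279  0.0429]
 [ 0.0041  0.0249  0.0497]
 [ 0.0464  0.0277  0.0528]]
paddle 156 [0.5314 0.1697 0.0265]
paddle 165 [0.5473 0.0772 0.0756]
scene base z [0.0076 0.0207 0.0229]
flange 197 [[-0.0474 -0.0273  0.0423]
 [ 0.0024  0.0256  0.0465]
 [ 0.0462  0.0302  0.0502]]
paddle 191 [0.5297 0.175  0.025 ]
paddle 188 [0.5488 0.0827 0.0732]
8.9833
1 -0.003 [0.6578 0.2    0.0977] [-3.1416  0.47   -2.9116] [ 0.1665  0.2021  1.8915  0.0525  0.5794 -1.6714]
1 0.12 [0.6036 0.1873 0.2074] [-3.1416  0.47   -2.9116] [ 0.1591 -0.0755  1.9551  0.0451  0.7934 -1.6657]
1 0.16 [0.586  0.1832 0.2431] [-3.1416  0.47   -2.9116] [ 0.1562 -0.1573  1.9599  0.0437  0.8705 -1.6647]
-1 -0.003 [0.6578 0.2    0.0977] [ 3.1416 -0.47    0.23  ] [0.1665 0.2021 1.8915 0.0525 0.5794 1.4702]
-1 0.12 [0.6036 0.1873 0.2074] [ 3.1416 -0.47    0.23  ] [ 0.1591 -0.0755  1.9551  0.0451  0.7934  1.4759]
-1 0.16 [0.586  0.1832 0.2431] [ 3.1416 -0.47    0.23  ] [ 0.1562 -0.1573  1.9599  0.0437  0.8705  1.4769]
```

View pics/c2.png

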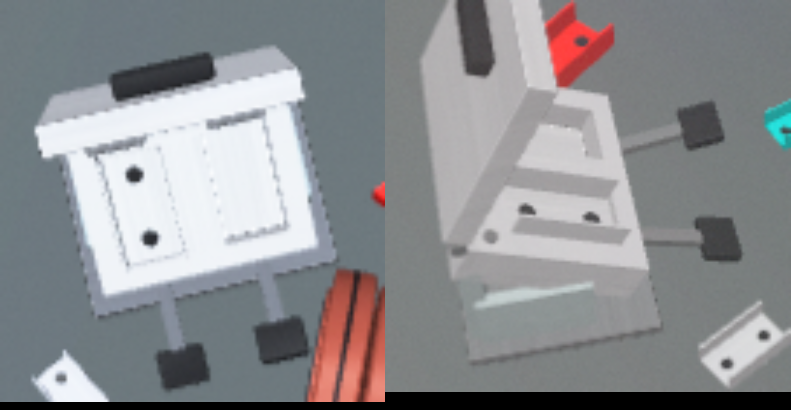

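The bracket has risen 20 mm, with its flanges standing proud at about (570,230) and (560,180), and the left paddle is down while the right one is still up. Next I'll grasp it over the outside of the flanges.

```bash
python3 - <<'E'
from h import *
from scipy.spatial.transform import Rotation as Ro
np.set_printoptions(precision=4,suppress=True)
R=(Ro.from_euler("z",.23)*Ro.from_euler("y",-.47)).as_matrix();org=np.array([.6767,.2044,.0773])
e=[np.pi,-.47,.23];at=lambda k:org+R@[-.008,0,.03+k]
movep(at(.13),e)
s=move_l(at(.04),feed=.15);s=move_l(at(-.002),feed=.04,max_force=12)
o=observe();print(s,o['time_s'],(o['eef_pos']-org)@R,o['ft_force'])
if not s:
    gripper_to(.045,f_grip=50);hold(.2);o=observe();print(o['opening'],o['grasp_force'],o['ft_force'],o['time_s'])
E
```

```text
False 12.125 [-0.0077  0.      0.0282] [-0.0146 -0.2126 -0.2034]
0.0545881116568482 56.98666155338287 [-2.7363 -0.4484  4.8211] 12.7083
```

```bash
python3 - <<'E'
from h import *
from scipy.spatial.transform import Rotation as Ro
np.set_printoptions(precision=4,suppress=True)
R=(Ro.from_euler("z",.23)*Ro.from_euler("y",-.47)).as_matrix();org=np.array([.6767,.2044,.0773])
at=lambda k:org+R@[-.008,0,.03+k]
move_l(at(.03),feed=.05);o=observe();print(o['opening'],o['grasp_force'],o['ft_force'])
move_l(at(.13),feed=.12)
move_l([.5,.1,.33],feed=.2)
movep([.50,-.2,.30],[np.pi,0,-.286])
o=observe();print(o['opening'],o['grasp_force'],o['ft_force'],o['time_s'],o['eef_pos'],o['tcp_rot'])
for n in("top","scene"):
    im,d=get_image(n);np.savez(n+"1.npz",im=im,d=d)
    X=cloud(n,d).reshape(-1,3);b=(X-o['eef_pos'])@Ro.from_euler("xyz",o['tcp_rot']).as_matrix()
    f=(np.abs(b[:,0])<.08)&(np.abs(b[:,1])<.032)&(b[:,2]>-.03)&(b[:,2]<.04)
    print(n,f.sum(),np.percentile(b[f],[2,50,98],axis=0))
cv2.imwrite("pics/held.png",cv2.resize(im[60:260,200:420,::-1],None,fx=3,fy=3,))
E
```

```text
0.055001782810762734 56.11950695514679 [-0.003   0.0661 -2.9175]
0.05468538384618941 56.11537992954254 [ 0.1092  0.8699 -1.9767] 16.65 [ 0.5004 -0.1988  0.2999] [-3.1407 -0.0005 -0.2844]
top 153 [[-0.0405 -0.0291 -0.0237]
 [ 0.0317 -0.0267 -0.0015]
 [ 0.0577  0.0263  0.0081]]
scene 585 [[-0.0426 -0.0311 -0.0214]
 [-0.0049  0.0034 -0.003 ]
 [ 0.0559  0.0285  0.01  ]]
```

View pics/held.png

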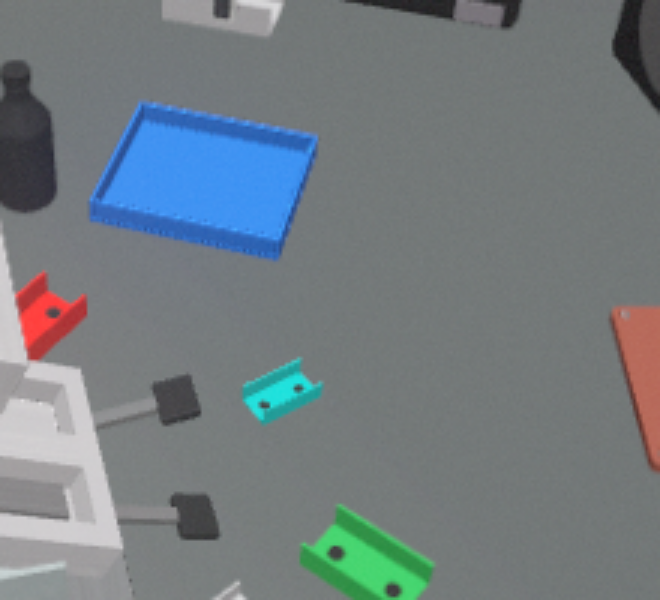

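The left pocket is now empty and the bracket is in the gripper: in tool axes it spans x −42 to +58 mm, and its base sits about 10 mm below the TCP. The tray, at (205,180), is clear, so I'll set it down there.

```bash
python3 - <<'E'
from h import *
np.set_printoptions(precision=4,suppress=True)
a=-.286;p=np.array([.517,-.2865])-.008*np.array([np.cos(a),np.sin(a)])
move_l([*p,.12],feed=.2);move_l([*p,.035],feed=.1)
s=move_l([*p,.008],feed=.02,max_force=8)
o=observe();print(s,o['eef_pos'],o['ft_force'])
if s:
    gripper_to(.07);hold(.3);move_l([*p,.06],feed=.05);move_l([*p,.3],feed=.2)
    movep([.4,.05,.4],[np.pi,0,.2])
    print(observe()['time_s'])
    im,d=get_image("top");P=cloud("top",d);X=P.reshape(-1,3)
    hsv=cv2.cvtColor(im,cv2.COLOR_RGB2HSV);m=(hsv[...,1]<60)&(hsv[...,2]>120)&(np.hypot(P[...,0]-.517,P[...,1]+.2865)<.085)
    q=onplane("top",np.argwhere(m)[:,::-1],np.array([0,0,1.]),.02)[:,:2].astype(np.float32)
    print(m.sum(),cv2.minAreaRect(q),np.percentile(P[m][:,2],[2,30,50,98]))
    cv2.imwrite("pics/end.png",cv2.resize(im[90:270,160:420,::-1],None,fx=3,fy=3))
E
```

```text
True [ 0.5092 -0.2842  0.0133] [-0.1697  1.0927  4.0171]
24.325
505 ((0.5173221230506897, -0.2879844009876251), (0.058869436383247375, 0.1031445637345314), 73.70690155029297) [0.0035 0.0075 0.0091 0.0371]
```

View pics/end.png

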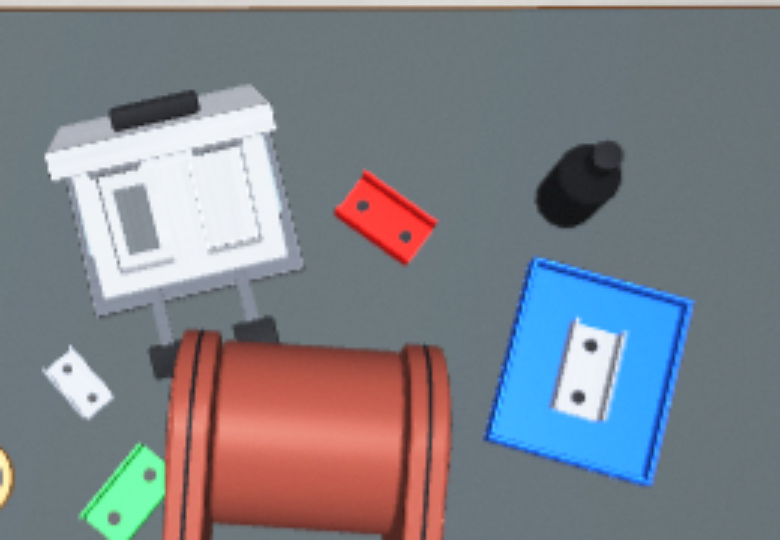

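The bracket is flat in the tray at about (590,372), open side up and aligned with the tray. The filler plate and the flask haven't moved.

```bash
python3 -c "
from plant import *
print(job_done())"
```

```text
the job is handed in; nothing more can be done
None
```

The bracket came out of the left cavity and now rests open side up, centred and lengthwise in the tray, and the job was handed in at about 24 s of the 58 s allowed; no verdict came back.

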